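# Change the cogs round on the drive unit and stands

## Robot

A 6-joint arm with a two-finger parallel gripper is mounted at the origin on a cart in front of the work surface, level with it; the furniture and walls round the work are solid. World frame = base frame: x ahead of the robot, y to its left, z up, the work surface at z = 0. Lengths are in mm, angles in rad, forces in N, time in s.
With the tool pointing down it reaches from about 275 to 1000 mm from the base axis. Payload 8.4 kg.
Tool frame: the origin (TCP) lies at the very end of the fingers, on their centre line; the grasp point (between the pads) lies 19 mm behind it; z points along the fingers, y is the line along which they close (so a half turn about z gives the same grasp; the last joint's range is limited). The gripper opens to 85 mm and grips with 20 to 120 N. Pads are 22 mm wide; open, the fingers measure 114 mm over their backs; the gripper's body (76 mm by 85 mm) begins 54 mm behind the grasp point. The pads swing forward as they close: fully open they stand 13 mm farther back than shut.
Start: joints at [1.103, 0.353, 1.633, -0, 1.155, -0.002], TCP at [280.71, 558.417, 231.281] pointing down, gripper open.
Joint ranges: [-2.63, 2.63], [-0.92, 2.1], [0.06, 2.66], [-1.3, 4.44], [0, 2.69], [-3.02, 3.02]. Speed limits (rad/s): [2.22, 2.22, 2.79, 3.14, 3.14, 3.14].

## Interface

Orientations are given as [roll, pitch, yaw] about the fixed x, y, z axes, in that order (R = Rz(yaw) Ry(pitch) Rx(roll)).
In Python, from rig import sensors, grab_frame, camera_params, order gives the robot as it stands. The module is installed in compiled form; this text tells all that it offers.
- The arm moves only by the tool move_arm, never from a script. Its argument "motion" is a list of rows, each a list of 7 numbers: the turn, a rotation vector about the tool's x, y, z in normalised numbers (1 is pi/2 rad), then the shift along the tool's x, y, z in parts of the range, where 1.0 means 1 m, then the finger opening in m, from 0 to 0.0854. A call has 1 to 8 rows; each row is the pose to reach, as a shift and turn from the pose commanded when the call began, along the tool's axes at that moment; what a row does not reach only later rows make up. A row lasts 1/8 s, in which the tool goes at most 62.5 mm and 10.7 degrees, less where a joint would pass 70% of its speed; a pose out of reach is approached as far as the arm can. A call with a gripper value outside its range is refused whole. The fingers move at their own pace and stop on an object; "grip_force" is the grip in N (left out, the last holds). Time passes only in rows, so rows that repeat a pose let the fingers close. It gives the time, the measured TCP pose, the force, the opening and the grip force at its end, in the units of the state.
- sensors.sense(): the state, without advancing time (a new reading comes with each control period).
- grab_frame(name): name is "scene" or "top" or "wrist"; returns (picture, depth): 400x640x3 uint8, red, green, blue; 400x640 float32, mm along the optical axis (not along the pixel's ray), 0 where there is no reading.
- camera_params(name): a dict with "camera_matrix" (3x3 intrinsics, pixels), "k1" (the pictures are not rectified: a ray, as slopes to the right and down, at radius r is drawn at 1 + k1 r^2 times it, then the intrinsics apply), "world_from_camera" (4x4, takes a point from camera to world coordinates). Camera axes: x right, y down, z forward; pixel columns grow to the right and rows downward; lengths in mm; the calibration is good to about 2 mm. A picture is of the moment at which its call begins: read the wrist's pose just before it. camera_params takes no time and is no camera call; for the wrist camera it gives the pose at the moment of the call.
- order.sign_off(): hands the job in; it is judged then, once.
The state is a dict: "clock": time; "qpos": joint angles; "qvel": joint speeds; "joint_efforts": joint torques, N m; "eef_pos": TCP position; "tcp_rot": TCP orientation; "contact_force": force on the tool from outside, world axes, zero at the start; "wrist_torque": the same for the moment, N m; "opening": opening from 0.0 (shut) to 1.0 (fully open); "grasp_force": force on a finger pad.
Only numpy, scipy, OpenCV 4.12 (cv2) and the standard library are available. Lean on these libraries where they do the work, as an engineer would, in place of code of your own. Each camera call takes 0.05 s, during which the arm holds its last target. There are 200 camera calls.

## Task

The three cogs are on the wrong posts. Put the large cog on the drive unit's keyed hub with its keyway over the key, the medium cog on the square stand and the small cog on the round stand, each lying flat right down on its seat; use the empty wooden stand, or bare table, as the free place on the way. Set the cogs down gently; do not drop or throw them.

Things in the scene. Friction and masses are not known exactly. Their poses are not given: they have to be found in the camera images.
- cog_small: small steel cog: disc 66 mm across, 18 teeth, 12 mm thick; boss on top, 43 mm across, to 42 mm height. Boss has flats for gripping from above at y = +20 and -20 mm. Through bore 22 mm, with one keyway 15 mm wide, out to 17.5 mm from the axis on the +x side, full height. Origin: on the axis at the underside; x to the keyway, z up.
- cog_medium: medium steel cog: disc 82 mm across, 24 teeth, 12 mm thick; boss on top, 43 mm across, to 42 mm height. Boss has flats for gripping from above at y = +20 and -20 mm. Through bore 22 mm, with one keyway 15 mm wide, out to 17.5 mm from the axis on the +x side, full height. Origin: on the axis at the underside; x to the keyway, z up.
- cog_large: large steel cog: disc 100 mm across, 30 teeth, 12 mm thick; boss on top, 43 mm across, to 42 mm height. Boss has flats for gripping from above at y = +20 and -20 mm. Through bore 22 mm, with one keyway 15 mm wide, out to 17.5 mm from the axis on the +x side, full height. Origin: on the axis at the underside; x to the keyway, z up.
- drive_unit: fixed grey housing 104 x 104 x 36 mm on a 116 mm foot; black motor at +x, to 94 mm out. Seat 40 mm above origin; on it the keyed hub: post 13 mm thick, 32 high, top 10 tapered; one key 5 mm wide, 15.5 high, out to 16 mm from the axis, to +x. A seated cog's x points as this x; turned wrong it stays up on the key. Origin: on the axis, at the table. Home of the large cog.
- square_stand: fixed bare aluminium plate 108 x 108 x 16 mm; seat in the middle, 44 mm across, 20 mm above origin; plain post 13 mm thick, 32 mm high, top 10 mm tapered (no key: any turn of the cog will do). Origin: on the axis, at the table. Home of the medium cog.
- round_stand: fixed bare aluminium round plate 116 mm across, 16 mm high; seat in the middle, 44 mm across, 20 mm above origin; plain post 13 mm thick, 32 mm high, top 10 mm tapered (no key: any turn of the cog will do). Origin: on the axis, at the table. Home of the small cog.
- spare_stand: fixed light wooden block 60 x 104 x 16 mm, empty at the start; steel seat in the middle, 44 mm across, 20 mm above origin; plain post 13 mm thick, 32 mm high, top 10 mm tapered (no key: any turn of the cog will do). Origin: on the axis, at the table. A free place for any cog on the way.
There are look-alikes about, which are no part of the job. What is shaped like the cog_small but red is not meant.

How it is judged:
By the outcome, as a careful person would: the job done as asked, in the order asked, and still so for the second after the job is handed in, with the robot touching nothing.
It also fails if it takes over 99 s, if anything falls off the work surface, if the arm or the gripper's body presses on something with over 40 N, if the wrist force passes 120 N, or if a joint passes its speed limit or range.

## Working session

There is one attempt and no reset: what is moved stays moved. The work goes in short steps, Python scripts to look and compute and a tool call to move; the robot and the scene stay as the last step left them, time stands still between calls to the robot, and variables do not carry over. Pictures are saved under pics/ and viewed, at most 14 in all, crops included, and the job is handed in when it is done.

Besides the shell and the picture viewer there is one more tool, called after "Call:" as name(argument=value, ...) on one line, values as JSON. move_arm: Moves the arm, as the interface text tells. Its arguments: {"type":"object","properties":{"motion":{"type":"array","items":{"type":"array","items":{"type":"number"}}},"grip_force":{"type":"number"}},"required":["motion"]}

```bash
mkdir -p pics; python3 - <<'E'
from rig import sensors, grab_frame, camera_params, order
import cv2,numpy as np
for n in ("top","scene"):
    p,d=grab_frame(n); cv2.imwrite(f"pics/{n}0.png",p[:,:,::-1]); np.savez(f"{n}0.npz",p=p,d=d)
    c=camera_params(n); print(n,c)
s=sensors.sense();print(s)
E
```

```text
top {'camera_matrix': array([[471.99330577,   0.        , 320.31794789],
       [  0.        , 471.99330577, 198.60494613],
       [  0.        ,   0.        ,   1.        ]]), 'k1': -0.12526143247599433, 'world_from_camera': array([[-6.23324724e-03, -9.97317071e-01,  7.29369984e-02,
         4.74657909e+02],
       [-9.99419203e-01,  3.76950323e-03, -3.38680933e-02,
         4.95914496e+01],
       [ 3.35022914e-02, -7.31057450e-02, -9.96761329e-01,
         1.04292475e+03],
       [ 0.00000000e+00,  0.00000000e+00,  0.00000000e+00,
         1.00000000e+00]])}
scene {'camera_matrix': array([[520.47393663,   0.        , 320.91782027],
       [  0.        , 520.47393663, 189.43052095],
       [  0.        ,   0.        ,   1.        ]]), 'k1': -0.007323861494500814, 'world_from_camera': array([[ 8.04357999e-01, -4.12519919e-01,  4.27592710e-01,
         3.20586932e+01],
       [-5.94003224e-01, -5.74057159e-01,  5.63576567e-01,
        -6.83093814e+02],
       [ 1.29760965e-02, -7.07308769e-01, -7.06785630e-01,
         9.41199527e+02],
       [ 0.00000000e+00,  0.00000000e+00,  0.00000000e+00,
         1.00000000e+00]])}
{'clock': 0.1, 'qpos': array([ 1.10258869e+00,  3.53563978e-01,  1.63406352e+00, -7.03259825e-06,
        1.15519552e+00, -2.36362601e-03]), 'qvel': array([-0.00101265, -0.00200223, -0.00131525,  0.00010533,  0.00015071,
       -0.00161197]), 'joint_efforts': array([ 3.49127440e-04, -6.06364489e+01, -3.42814887e+01,  9.11213010e-05,
        4.06639781e-03,  4.69878967e-05]), 'eef_pos': array([280.52450761, 558.02972025, 230.64445934]), 'tcp_rot': array([-3.14036228e+00,  3.52230657e-06,  2.67575149e+00]), 'contact_force': array([0.92982068, 0.95030837, 0.4915784 ]), 'wrist_torque': array([ 0.05481257, -0.03070911, -0.00651747]), 'grasp_force': 0.0, 'opening': 0.9973971109181587}
```

View pics/top0.png

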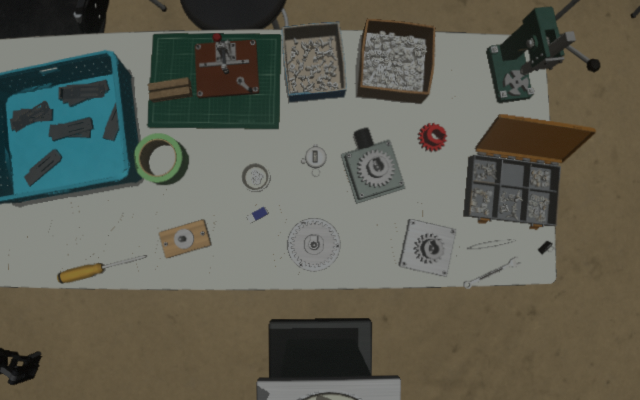

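View pics/scene0.png

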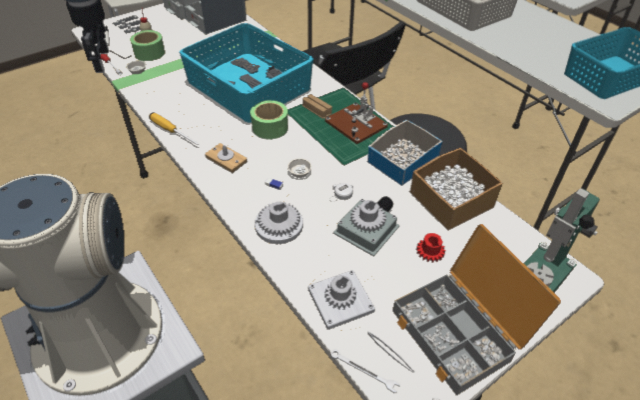

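The top view shows: medium cog on the drive unit (373,168), large on the round stand (313,244), small on the square stand (428,248), the spare stand (184,239) and the red decoy (432,137). I'll work out rough positions from depth and zoom in.

```bash
cat > h.py <<'E'
import numpy as np,cv2
from rig import sensors, grab_frame, camera_params, order
from scipy.spatial.transform import Rotation as R
def slopes(c,uv):
    K=c["camera_matrix"]; uv=np.asarray(uv,float).reshape(-1,2)
    q=(uv-[K[0,2],K[1,2]])/[K[0,0],K[1,1]]; s=q.copy()
    for _ in range(20): s=q/(1+c["k1"]*(s**2).sum(1,keepdims=True))
    return s
def plane(c,uv,z):
    T=c["world_from_camera"]; s=slopes(c,uv); d=np.c_[s,np.ones(len(s))]@T[:3,:3].T; o=T[:3,3]
    return o+d*((z-o[2])/d[:,2])[:,None]
def cloud(c,d):
    T=c["world_from_camera"]; v,u=np.mgrid[:400,:640]
    s=slopes(c,np.c_[u.ravel(),v.ravel()]); P=np.c_[s,np.ones(len(s))]*d.reshape(-1,1)
    return (P@T[:3,:3].T+T[:3,3]).reshape(400,640,3)
def proj(c,P):
    T=np.linalg.inv(c["world_from_camera"]); q=np.atleast_2d(P)@T[:3,:3].T+T[:3,3]; s=q[:,:2]/q[:,2:]
    s=s*(1+c["k1"]*(s**2).sum(1,keepdims=True)); K=c["camera_matrix"]
    return s*[K[0,0],K[1,1]]+[K[0,2],K[1,2]]
def togo(target,yaw,roll=np.pi,now=None):
    """shift (m) and turn in tool axes to reach TCP target pointing down with yaw"""
    s=sensors.sense(); Rn=R.from_euler('xyz',s["tcp_rot"]); Rt=R.from_euler('xyz',[roll,0,yaw])
    return np.round((Rn.inv()*Rt).as_rotvec(),4),np.round(Rn.inv().apply(np.array(target)-s["eef_pos"])/1000,4)
E
python3 - <<'E'
from h import *
c=camera_params("top"); f=np.load("top0.npz"); X=cloud(c,f["d"]); p=f["p"]
g={"drive":(373,168,76),"round":(313,244,56),"square":(428,248,56),"spare":(184,239,18)}
for n,(u,v,z) in g.items():
    Y=X[v-22:v+23,u-22:v*0+u+23].reshape(-1,3); ok=Y[:,2]>z-(0 if n=="spare" else 6)
    q=Y[ok]; q=q[(q[:,2]<z+20)]; print(n,plane(c,[(u,v)],z)[0].round(),len(q),q.mean(0).round(1),np.percentile(q[:,2],[5,50,95]).round())
print(X[190:205,250:330,2].mean())
ims=[cv2.resize(p[v-32:v+33,u-32:u+33,::-1],(390,290*390//390),interpolation=cv2.INTER_CUBIC) for u,v,_ in g.values()]
cv2.imwrite("pics/z.png",np.vstack([np.hstack(ims[:2]),np.hstack(ims[2:])]))
E
```

```text
drive [609. -93.  76.] 255 [ 611.4 -103.3   81.3] [73. 82. 85.]
round [452.  32.  56.] 227 [450.8  30.1  61.6] [55. 62. 65.]
square [ 441. -211.   56.] 267 [ 438.5 -220.9   60.9] [52. 62. 65.]
spare [463. 311.  18.] 330 [464.2 311.   20.2] [18. 19. 23.]
3.3775955307418544
```

View pics/z.png

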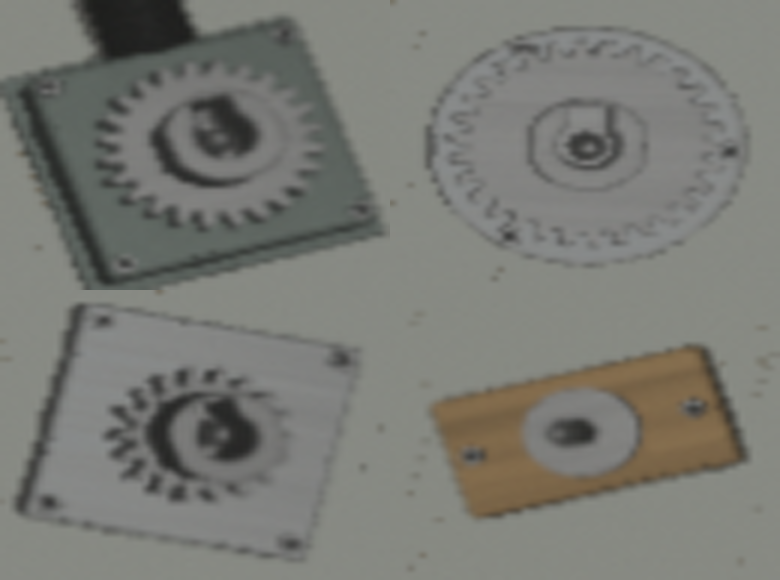

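The zooms show all keyways pointing roughly +x (image up), with the drive motor up-left (yaw about 0.3). Next I move over the small cog and use the wrist camera.

```bash
python3 - <<'E'
from h import *
print(togo([438,-221,230],0.2)); c=camera_params("wrist"); s=sensors.sense()
Rn=R.from_euler('xyz',s["tcp_rot"]).as_matrix(); T=c["world_from_camera"]; print(Rn.T@(T[:3,3]-s["eef_pos"]), (Rn.T@T[:3,:3]).round(2), c["camera_matrix"][0])
E
```

```text
(array([-5.0000e-04,  1.5000e-03,  2.4758e+00]), array([-0.4906, -0.6253,  0.0014]))
[  72.50846002   -0.38325657 -142.08471795] [[ 0.   -0.96 -0.29]
 [ 1.    0.   -0.  ]
 [ 0.   -0.29  0.96]] [314.90536664   0.         317.02105406]
```

The manual's scale: turns go in shares of pi/2 rad. Converting my numbers, 1.36 rad / 1.5708 = 0.8658.

Call:
move_arm(motion=[[0,0,0.1082,-0.035,-0.045,0,0.085],[0,0,0.2165,-0.07,-0.09,0,0.085],[0,0,0.3247,-0.105,-0.134,0,0.085],[0,0,0.4329,-0.14,-0.179,0,0.085],[0,0,0.5411,-0.175,-0.223,0,0.085],[0,0,0.6494,-0.21,-0.268,0,0.085],[0,0,0.7576,-0.245,-0.313,0,0.085],[0,0,0.8658,-0.28,-0.357,0,0.085]])

```text
clock: 1.1
eef_pos: [370.5, 112.0, 231.3]
tcp_rot: [3.141, -0.0, 1.311]
contact_force: [0.7, 0.2, 0.4]
opening: 0.994
grasp_force: 0.0
```

```bash
python3 - <<'E'
from h import *
print(togo([438,-221,230],0.2))
E
```

```text
(array([ 2.0000e-04, -3.0000e-04,  1.1106e+00]), array([-0.3044,  0.1509,  0.0013]))
```

To row units: 1.11 rad / 1.5708 = 0.7066.

Call:
move_arm(motion=[[0,0,0.1019,-0.043,0.021,0,0.085],[0,0,0.2037,-0.087,0.043,0,0.085],[0,0,0.3056,-0.13,0.065,0,0.085],[0,0,0.4074,-0.174,0.086,0,0.085],[0,0,0.5093,-0.218,0.108,0,0.085],[0,0,0.6112,-0.261,0.129,0,0.085],[0,0,0.7066,-0.304,0.151,0,0.085],[0,0,0.7066,-0.304,0.151,0,0.085]])

```text
clock: 2.1
eef_pos: [440.3, -221.2, 231.0]
tcp_rot: [3.141, 0.0, 0.201]
contact_force: [0.3, 0.9, -0.8]
opening: 0.998
grasp_force: 0.0
```

```bash
cat > look.py <<'E'
from h import *
import sys
n=sys.argv[1]; s=sensors.sense(); c=camera_params("wrist"); p,d=grab_frame("wrist")
cv2.imwrite(f"pics/{n}.png",p[:,:,::-1]); np.savez(f"{n}.npz",p=p,d=d,**c); print(s["eef_pos"].round(1),s["tcp_rot"].round(3))
E
python3 look.py w1
```

```text
[ 440.3 -221.2  231. ] [3.141 0.    0.201]
```

View pics/w1.png

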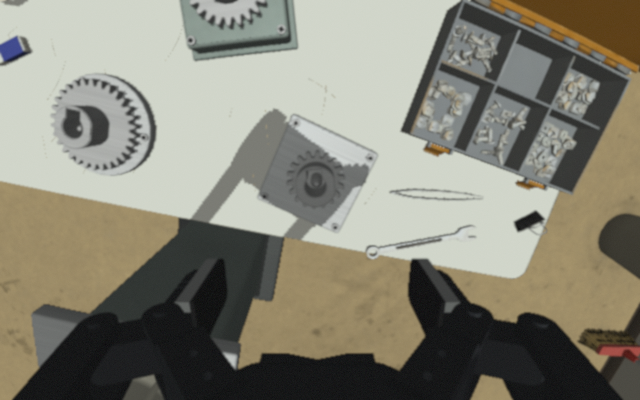

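```bash
cat >> h.py <<'E'
def ortho(f,xy,z,half=40,s=0.25):
    """picture, and height map, seen as on plane z about xy; up=+x, left=+y"""
    n=int(2*half/s); a=half-np.arange(n)*s
    gx,gy=np.meshgrid(xy[0]+a,xy[1]+a,indexing='ij')
    m=proj(f,np.c_[gx.ravel(),gy.ravel(),np.full(gx.size,z)]).reshape(n,n,2).astype(np.float32)
    H=cloud(f,f["d"])[:,:,2].astype(np.float32)
    return cv2.remap(f["p"],m,None,cv2.INTER_CUBIC),cv2.remap(H,m,None,cv2.INTER_LINEAR)
def boss(f,xy,z,half=40,s=0.25):
    """centre and keyway yaw of boss with top at z"""
    im,H=ortho(f,xy,z,half,s); m=((H>z-6)&(H<z+8)).astype(np.uint8)
    k,l,st,ce=cv2.connectedComponentsWithStats(m); i=1+np.argmax(st[1:,4]); m=(l==i).astype(np.uint8)
    cs,_=cv2.findContours(m,cv2.RETR_EXTERNAL,cv2.CHAIN_APPROX_NONE); cc=max(cs,key=cv2.contourArea)
    (u,v),r=cv2.minEnclosingCircle(cv2.convexHull(cc)); hull=cv2.convexHull(cc); M=cv2.moments(hull); hu,hv=M["m10"]/M["m00"],M["m01"]/M["m00"]
    full=cv2.fillPoly(np.zeros_like(m),[hull],1); hole=full-m; V,U=np.nonzero(hole)
    ctr=np.array([xy[0]+half-hv*s,xy[1]+half-hu*s]); hc=np.array([xy[0]+half-V.mean()*s,xy[1]+half-U.mean()*s])
    rect=cv2.minAreaRect(hull)
    return im,m*255,ctr.round(1),(r*s).round(1),hc.round(1),np.arctan2(*(hc-ctr)[::-1]).round(3),len(V)*s*s,rect
E
python3 - <<'E'
from h import *
f=np.load("w1.npz"); o=[]
for xy,z in (((438,-221),62),((451,30),62)):
    im,m,*r=boss(f,xy,z); print(r); o.append(np.vstack([im[:,:,::-1],cv2.merge([m]*3)])[:, :])
cv2.imwrite("pics/o1.png",cv2.resize(np.hstack(o),(580,580)))
E
```

```text
Traceback (most recent call last):
  File "h.py", line 40, in boss
    return im,m*255,ctr.round(1),(r*s).round(1),hc.round(1),np.arctan2(*(hc-ctr)[::-1]).round(3),len(V)*s*s,rect
                                 ^^^^^^^^^^^
AttributeError: 'float' object has no attribute 'round'
```

```bash
sed -i 's/(r\*s).round(1)/round(r*s,1)/' h.py
python3 - <<'E'
from h import *
f=np.load("w1.npz"); o=[]
for xy,z in (((438,-221),62),((451,30),62)):
    im,m,*r=boss(f,xy,z); print(r); o.append(np.vstack([im[:,:,::-1],cv2.merge([m]*3)])[:, :])
cv2.imwrite("pics/o1.png",cv2.resize(np.hstack(o),(580,580)))
E
```

```text
[array([ 440.6, -221.5]), 21.7, array([ 443.5, -220.9]), np.float64(0.207), 518.625, ((161.53753662109375, 149.76077270507812), (173.38914489746094, 159.00865173339844), 72.34988403320312)]
[array([452.4,  27.9]), 23.0, array([454.7,  27.7]), np.float64(-0.082), 451.8125, ((169.1090087890625, 154.46014404296875), (171.14288330078125, 173.15927124023438), 0.9548412561416626)]
```

View pics/o1.png

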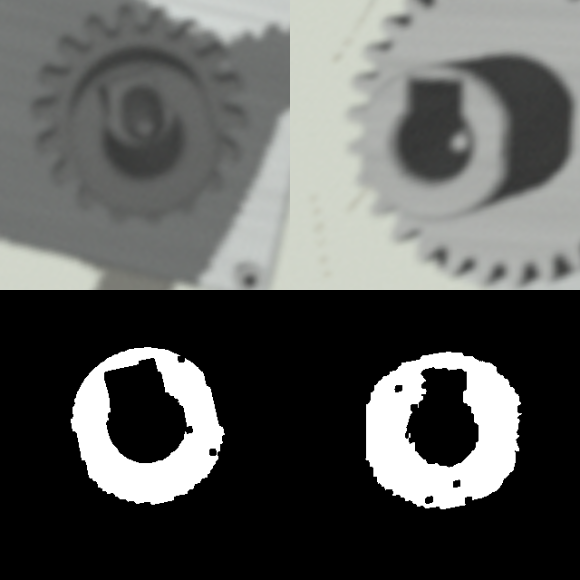

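The mask is clean: small cog at (440.6, −221.5), yaw about 0.26. I'll descend, grip and lift.

To row units: -0.06 rad / 1.5708 = -0.0382.

Call:
move_arm(motion=[[0,0,-0.0382,0,0,0.05,0.085],[0,0,-0.0382,0,0,0.1,0.085],[0,0,-0.0382,0,0,0.15,0.085],[0,0,-0.0382,0,0,0.18,0.085],[0,0,-0.0382,0,0,0.195,0.07],[0,0,-0.0382,0,0,0.195,0.045],[0,0,-0.0382,0,0,0.195,0.03],[0,0,-0.0382,0,0,0.195,0.03]], grip_force=60)

```text
clock: 3.15
eef_pos: [440.8, -218.9, 37.6]
tcp_rot: [3.14, -0.002, 0.266]
contact_force: [0.6, 1.9, 3.5]
opening: 0.457
grasp_force: 60.6
```

Call:
move_arm(motion=[[0,0,0,0,0,-0.02,0.03],[0,0,0,0,0,-0.06,0.03],[0,0,0,0,0,-0.11,0.03],[0,0,0,0,-0.06,-0.12,0.03],[0,0,0,0,-0.12,-0.12,0.03],[0,0,0,0,-0.18,-0.12,0.03],[0,0,0,0,-0.24,-0.12,0.03],[0,0,0,0,-0.3,-0.12,0.03]])

```text
clock: 4.15
eef_pos: [360.9, 72.5, 157.2]
tcp_rot: [3.141, -0.003, 0.265]
contact_force: [0.9, 0.3, -0.9]
opening: 0.455
grasp_force: 60.8
```

```bash
python3 look.py w2; python3 - <<'E'
from h import *
c=camera_params("top"); t=np.load("top0.npz"); t={**c,"p":t["p"],"d":t["d"]}
w=dict(np.load("w2.npz")); o=[]
for f in (t,w):
    im,H=ortho(f,(464,311),20,60)
    hsv=cv2.cvtColor(im,cv2.COLOR_RGB2HSV); m=((hsv[:,:,1]>70)).astype(np.uint8)*255
    o.append(np.vstack([im[:,:,::-1],cv2.merge([m]*3)]))
    n=((H>30)&(H<60)); V,U=np.nonzero(n); print("post",464+60-V.mean()*.25,311+60-U.mean()*.25,n.sum())
cv2.imwrite("pics/o2.png",cv2.resize(np.hstack(o),(580,580)))
print(togo([464,311,158],0.26))
E
```

```text
[360.9  72.5 157.2] [ 3.141e+00 -3.000e-03  2.650e-01]
post 463.89410314751615 313.4725066363292 2637
post 458.9196428571429 322.6198979591837 2744
(array([-0.0028, -0.0013,  0.0079]), array([ 0.1634, -0.1968, -0.0002]))
```

View pics/o2.png

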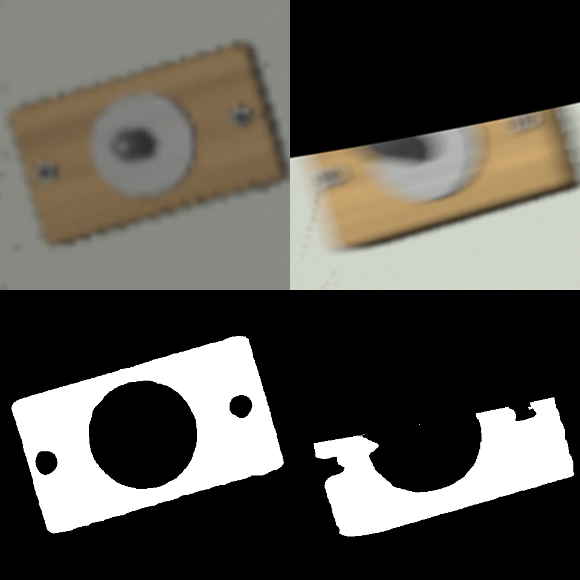

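Call:
move_arm(motion=[[0,0,0,0.03,-0.035,0,0.03],[0,0,0,0.07,-0.085,0,0.03],[0,0,0,0.11,-0.135,0,0.03],[0,0,0,0.15,-0.183,0,0.03],[0,0,0,0.1636,-0.198,0,0.03],[0,0,0,0.1636,-0.198,0.04,0.03],[0,0,0,0.1636,-0.198,0.075,0.03],[0,0,0,0.1636,-0.198,0.075,0.03]])

```text
clock: 5.2
eef_pos: [465.4, 303.9, 79.7]
tcp_rot: [3.14, 0.004, 0.266]
contact_force: [0.3, -0.6, -1.2]
opening: 0.451
grasp_force: 61.1
```

```bash
python3 - <<'E'
from h import *
print(togo([464,312.5,38],0.26))
E
```

```text
(array([0.0013, 0.0041, 0.0059]), array([ 0.0011, -0.0088,  0.0417]))
```

Call:
move_arm(motion=[[0,0,0,0.001,-0.0088,0,0.03],[0,0,0,0.001,-0.0088,0,0.03],[0,0,0,0.001,-0.0088,0.008,0.03],[0,0,0,0.001,-0.0088,0.016,0.03],[0,0,0,0.001,-0.0088,0.024,0.03],[0,0,0,0.001,-0.0088,0.031,0.03],[0,0,0,0.001,-0.0088,0.038,0.03],[0,0,0,0.001,-0.0088,0.038,0.03]])

```text
clock: 6.2
eef_pos: [465.3, 313.4, 42.5]
tcp_rot: [3.141, 0.001, 0.266]
contact_force: [-0.6, -0.2, -1.5]
opening: 0.454
grasp_force: 61.1
```

Call:
move_arm(motion=[[0,0,0,0,0,0.002,0.03],[0,0,0,0,0,0.004,0.03],[0,0,0,0,0,0.005,0.03],[0,0,0,0,0,0.005,0.03]])

```text
clock: 6.7
eef_pos: [465.6, 313.7, 38.3]
tcp_rot: [3.142, 0.0, 0.266]
contact_force: [0.5, -0.0, -1.1]
opening: 0.451
grasp_force: 61.1
```

Call:
move_arm(motion=[[0,0,0,0,0,0.001,0.03],[0,0,0,0,0,0.001,0.045],[0,0,0,0,0,0,0.07],[0,0,0,0,0,0,0.085],[0,0,0,0,0,-0.03,0.085],[0,0,0,0,0,-0.07,0.085],[0,0,0,0,0,-0.12,0.085],[0,0,0,0,0,-0.14,0.085]])

```text
clock: 7.7
eef_pos: [466.8, 314.4, 181.4]
tcp_rot: [-3.14, -0.004, 0.266]
contact_force: [0.2, 0.0, 0.2]
opening: 0.996
grasp_force: 0.0
```

```bash
python3 look.py w3; python3 - <<'E'
from h import *
f=dict(np.load("w3.npz"))
im,m,*r=boss(f,(465,313),62); print(r)
print(togo([570,-100,230],0.3))
E
```

```text
[466.8 314.4 181.4] [-3.14  -0.004  0.266]
[array([465.8, 312.1]), 21.8, array([468.8, 312.8]), np.float64(0.255), 497.375, ((164.20001220703125, 156.60000610351562), (173.92529296875, 160.01124572753906), 71.56505584716797)]
(array([-0.0018, -0.0057, -0.0342]), array([-0.0097,  0.4271, -0.048 ]))
```

To row units: -0.034 rad / 1.5708 = -0.0216.

Call:
move_arm(motion=[[0,0,0,0,0.05,-0.02,0.085],[0,0,0,0,0.11,-0.048,0.085],[0,0,0,0,0.17,-0.048,0.085],[0,0,0,0,0.23,-0.048,0.085],[0,0,0,-0.005,0.29,-0.048,0.085],[0,0,-0.0216,-0.01,0.35,-0.048,0.085],[0,0,-0.0216,-0.01,0.41,-0.048,0.085],[0,0,-0.0216,-0.01,0.427,-0.048,0.085]])

```text
clock: 8.75
eef_pos: [568.4, -104.0, 225.5]
tcp_rot: [3.141, 0.001, 0.297]
contact_force: [-0.8, 0.1, 0.1]
opening: 0.997
grasp_force: 0.0
```

```bash
python3 look.py w4; python3 - <<'E'
from h import *
f=dict(np.load("w4.npz"))
im,m,*r=boss(f,(610,-102),82); print(r)
im2,H=ortho(f,(610,-102),36,90); im3,_=ortho(f,(440,-220),20,70)
o=[cv2.resize(x[:,:,::-1],(400,400)) for x in (im2,im3)]
cv2.imwrite("pics/o4.png",np.hstack(o))
E
```

```text
[ 568.4 -104.   225.5] [3.141e+00 1.000e-03 2.970e-01]
[array([ 612.5, -102.8]), 21.2, array([ 615.3, -101.4]), np.float64(0.45), 477.1875, ((162.85003662109375, 150.0500030517578), (166.3358154296875, 155.26783752441406), 71.56505584716797)]
```

View pics/o4.png

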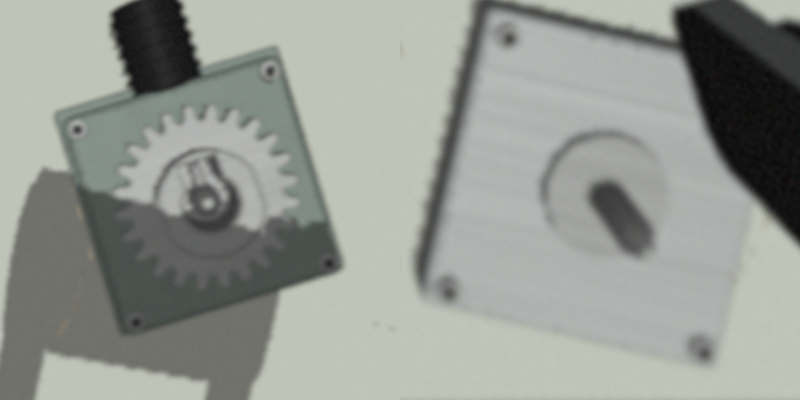

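Left panel: medium cog on the drive unit, housing edges at a yaw of about 0.30. Right panel: square seat centre at about (442.5, −222). Now to grasp the medium cog.

```bash
python3 - <<'E'
from h import *
print(togo([612.5,-102.8,56.5],0.31))
E
```

```text
(array([ 0.0006,  0.0006, -0.0129]), array([0.0425, 0.0114, 0.169 ]))
```

To row units: -0.013 rad / 1.5708 = -0.0083.

Call:
move_arm(motion=[[0,0,-0.0083,0.0425,0.011,0,0.085],[0,0,-0.0083,0.0425,0.0115,0.05,0.085],[0,0,-0.0083,0.0425,0.0115,0.1,0.085],[0,0,-0.0083,0.0425,0.0115,0.145,0.085],[0,0,-0.0083,0.0425,0.0115,0.169,0.07],[0,0,-0.0083,0.0425,0.0115,0.169,0.045],[0,0,-0.0083,0.0425,0.0115,0.169,0.03],[0,0,-0.0083,0.0425,0.0115,0.169,0.03]])

```text
clock: 9.8
eef_pos: [612.8, -99.1, 58.5]
tcp_rot: [3.141, -0.002, 0.313]
contact_force: [-0.2, 0.3, -3.9]
opening: 0.454
grasp_force: 60.4
```

Call:
move_arm(motion=[[0,0,0,0,0,-0.02,0.03],[0,0,0,0,0,-0.05,0.03],[0,0,0,-0.03,0.01,-0.08,0.03],[0,0,0,-0.08,0.026,-0.08,0.03],[0,0,0,-0.13,0.043,-0.08,0.03],[0,0,0,-0.18,0.059,-0.08,0.03],[0,0,0,-0.199,0.065,-0.08,0.03],[0,0,0,-0.199,0.065,-0.08,0.03]])

```text
clock: 10.8
eef_pos: [442.8, -223.3, 138.6]
tcp_rot: [3.14, -0.002, 0.311]
contact_force: [0.6, -0.1, -2.7]
opening: 0.454
grasp_force: 61.0
```

```bash
python3 look.py w5; python3 - <<'E'
from h import *
f=dict(np.load("w5.npz"))
print(togo([442.5,-222,39],0.31))
im2,H=ortho(f,(613,-103),40,60);im3,H=ortho(f,(613,-103),72,60)
im4,H=ortho(f,(452,28),62,60)
cv2.imwrite("pics/o5.png",np.hstack([cv2.resize(x[:,:,::-1],(266,266)) for x in (im2,im3,im4)]))
E
```

```text
[ 442.8 -223.3  138.6] [ 3.14e+00 -2.00e-03  3.11e-01]
(array([ 0.0014, -0.002 ,  0.0014]), array([-0.0011, -0.0014,  0.0995]))
```

View pics/o5.png

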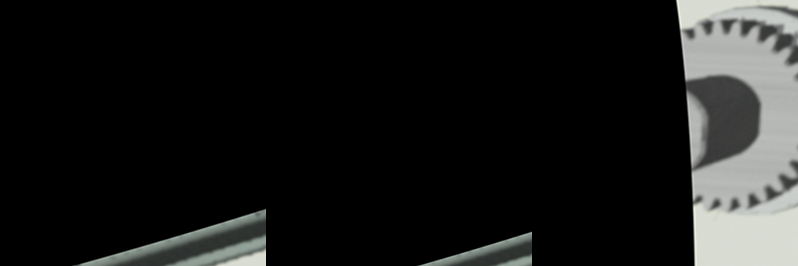

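The drive unit is out of view here. Lowering the medium cog onto the square stand.

Call:
move_arm(motion=[[0,0,0,-0.001,-0.0014,0.03,0.03],[0,0,0,-0.001,-0.0014,0.055,0.03],[0,0,0,-0.001,-0.0014,0.064,0.03],[0,0,0,-0.001,-0.0014,0.073,0.03],[0,0,0,-0.001,-0.0014,0.082,0.03],[0,0,0,-0.001,-0.0014,0.09,0.03],[0,0,0,-0.001,-0.0014,0.096,0.03],[0,0,0,-0.001,-0.0014,0.098,0.03]])

```text
clock: 11.85
eef_pos: [441.3, -221.5, 39.0]
tcp_rot: [-3.141, 0.0, 0.313]
contact_force: [-0.4, -0.1, -3.0]
opening: 0.451
grasp_force: 60.9
```

Call:
move_arm(motion=[[0,0,0,0,0,0.001,0.03],[0,0,0,0,0,0.001,0.045],[0,0,0,0,0,0,0.07],[0,0,0,0,0,0,0.085],[0,0,0,0,0,-0.03,0.085],[0,0,0,0,0,-0.08,0.085],[0,0,0,0,0,-0.13,0.085],[0,0,0,0,0,-0.16,0.085]])

```text
clock: 12.85
eef_pos: [442.2, -221.8, 202.0]
tcp_rot: [3.139, -0.002, 0.313]
contact_force: [0.3, -0.3, -0.9]
opening: 0.998
grasp_force: 0.0
```

```bash
python3 look.py w6; python3 - <<'E'
from h import *
f=dict(np.load("w6.npz"))
im,m,*r=boss(f,(442,-222),62); print(r)
print(togo([570,-100,230],0.3))
E
```

```text
[ 442.2 -221.8  202. ] [ 3.139e+00 -2.000e-03  3.130e-01]
[array([ 442.5, -223.1]), 21.9, array([ 445.4, -222.3]), np.float64(0.28), 517.625, ((163.93362426757812, 156.66751098632812), (172.83444213867188, 159.63015747070312), 69.62356567382812)]
(array([ 0.005 , -0.0051,  0.0128]), array([ 0.1581, -0.0776, -0.0246]))
```

Medium seated. Next I look at the bare hub on the drive unit.

Call:
move_arm(motion=[[0,0,0,0.04,-0.02,-0.01,0.085],[0,0,0,0.08,-0.04,-0.025,0.085],[0,0,0,0.12,-0.06,-0.025,0.085],[0,0,0,0.158,-0.078,-0.025,0.085],[0,0,0,0.158,-0.078,-0.025,0.085]])

```text
clock: 13.52
eef_pos: [569.4, -96.8, 224.0]
tcp_rot: [-3.142, -0.001, 0.315]
contact_force: [0.3, -0.2, 0.8]
opening: 0.992
grasp_force: 0.0
```

```bash
python3 look.py w7; python3 - <<'E'
from h import *
f=dict(np.load("w7.npz"))
o=[ortho(f,(613,-103),z,60)[0] for z in (40,72,55.5)]
H=ortho(f,(613,-103),72,60)[1]; V,U=np.nonzero((H>66)&(H<78)); print("post top",613+60-V.mean()*.25,-103+60-U.mean()*.25,len(V))
im,m,*r=boss(f,(452,28),62);print(r)
cv2.imwrite("pics/o7.png",np.hstack([cv2.resize(x[:,:,::-1],(266,266)) for x in o]))
E
```

```text
[569.4 -96.8 224. ] [-3.142e+00 -1.000e-03  3.150e-01]
post top 612.3456090651558 -101.67422096317281 1059
[array([454.2,  29.6]), 22.7, array([456.9,  29.6]), np.float64(0.001), 431.6875, ((154.20770263671875, 152.33847045898438), (161.98936462402344, 179.47825622558594), 7.125016689300537)]
```

View pics/o7.png

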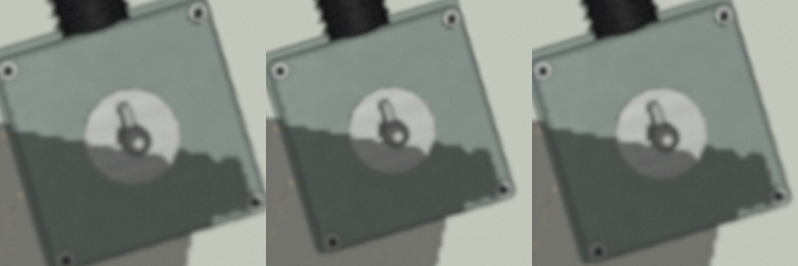

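Bare hub: axis at about (612, −102), key yaw about 0.31. Now over to the large cog.

To row units: 0.31 rad / 1.5708 = 0.1974.

Call:
move_arm(motion=[[0,0,0.0382,-0.02,-0.03,0,0.085],[0,0,0.0828,-0.05,-0.08,0,0.085],[0,0,0.1273,-0.08,-0.13,0,0.085],[0,0,0.1655,-0.108,-0.168,0,0.085],[0,0,0.1974,-0.108,-0.168,0,0.085],[0,0,0.1974,-0.108,-0.168,0,0.085]])

```text
clock: 14.32
eef_pos: [412.6, 27.5, 224.4]
tcp_rot: [3.141, -0.0, 0.003]
contact_force: [-0.3, 0.2, -0.3]
opening: 0.991
grasp_force: 0.0
```

```bash
python3 look.py w8; python3 - <<'E'
from h import *
f=dict(np.load("w8.npz"))
im,m,*r=boss(f,(452,28),62);print(r)
print(togo([r[0][0],r[0][1],36.5],0.0))
cv2.imwrite("pics/o8.png",np.hstack([im[:,:,::-1],cv2.merge([m]*3)]))
E
```

```text
[412.6  27.5 224.4] [ 3.141e+00 -0.000e+00  3.000e-03]
[array([452.2,  30.8]), 21.5, array([455.5,  30.3]), np.float64(-0.152), 532.8125, ((147.6800079345703, 159.260009765625), (155.4824981689453, 167.07571411132812), 3.1798300743103027)]
(array([ 0.0002, -0.0004,  0.0033]), array([ 0.0391, -0.0033,  0.1879]))
```

View pics/o8.png

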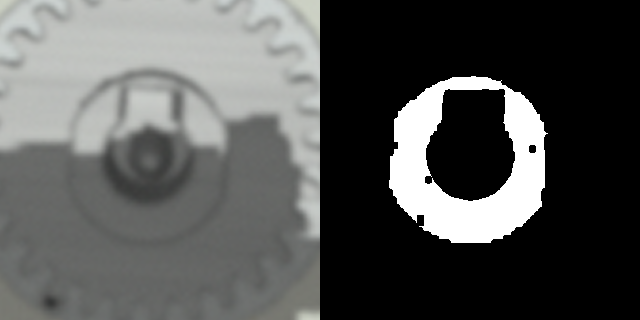

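To row units: 0.02 rad / 1.5708 = 0.0127.

Call:
move_arm(motion=[[0,0,0.0127,0.039,-0.003,0,0.085],[0,0,0.0127,0.039,-0.003,0.05,0.085],[0,0,0.0127,0.039,-0.003,0.11,0.085],[0,0,0.0127,0.039,-0.003,0.165,0.085],[0,0,0.0127,0.039,-0.003,0.187,0.07],[0,0,0.0127,0.039,-0.003,0.187,0.045],[0,0,0.0127,0.039,-0.003,0.187,0.03],[0,0,0.0127,0.039,-0.003,0.187,0.03]], grip_force=75)

```text
clock: 15.38
eef_pos: [453.2, 31.0, 38.4]
tcp_rot: [-3.141, -0.002, -0.017]
contact_force: [0.3, -0.4, -2.9]
opening: 0.45
grasp_force: 75.4
```

To row units: -0.325 rad / 1.5708 = -0.2069.

Call:
move_arm(motion=[[0,0,0,0,0,-0.02,0.03],[0,0,0,0,0,-0.06,0.03],[0,0,0,0,0,-0.1,0.03],[0,0,-0.0509,0.03,0.025,-0.115,0.03],[0,0,-0.1019,0.075,0.06,-0.115,0.03],[0,0,-0.1528,0.12,0.097,-0.115,0.03],[0,0,-0.2069,0.162,0.13,-0.115,0.03],[0,0,-0.2069,0.162,0.13,-0.115,0.03]])

```text
clock: 16.38
eef_pos: [614.9, -104.2, 153.2]
tcp_rot: [3.14, -0.003, 0.307]
contact_force: [-1.0, 0.2, -3.2]
opening: 0.449
grasp_force: 76.5
```

Call:
move_arm(motion=[[0,0,0,0,0,0,0.03]])

```text
clock: 16.5
eef_pos: [611.2, -101.5, 152.4]
tcp_rot: [-3.141, 0.001, 0.307]
contact_force: [-0.1, 0.0, -3.3]
opening: 0.447
grasp_force: 76.5
```

```bash
python3 - <<'E'
from h import *
print(togo([613,-101.8,59],0.31))
E
python3 look.py w9
```

```text
(array([-0.0005,  0.0007, -0.0032]), array([0.0017, 0.0008, 0.0934]))
[ 611.2 -101.5  152.4] [-3.141e+00  1.000e-03  3.070e-01]
```

View pics/w9.png

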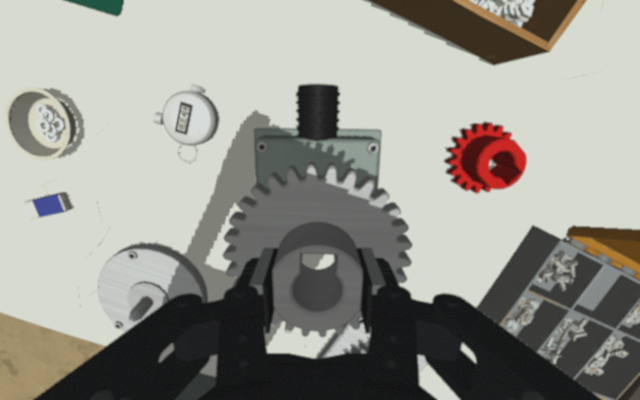

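The large cog is held well, with its keyway at (318,260) pointing toward the motor at (318,110). Lowering.

Call:
move_arm(motion=[[0,0,0,0.0017,0.0008,0.03,0.03],[0,0,0,0.0017,0.0008,0.05,0.03],[0,0,0,0.0017,0.0008,0.06,0.03],[0,0,0,0.0017,0.0008,0.068,0.03],[0,0,0,0.0017,0.0008,0.075,0.03],[0,0,0,0.0017,0.0008,0.082,0.03],[0,0,0,0.0017,0.0008,0.088,0.03],[0,0,0,0.0017,0.0008,0.092,0.03]])

```text
clock: 17.55
eef_pos: [613.9, -101.9, 59.9]
tcp_rot: [-3.142, 0.0, 0.308]
contact_force: [0.3, 0.1, -2.9]
opening: 0.446
grasp_force: 76.5
```

Call:
move_arm(motion=[[0,0,0,0,0,0.001,0.03],[0,0,0,0,0,0.0015,0.03],[0,0,0,0,0,0.0015,0.045],[0,0,0,0,0,0.001,0.085],[0,0,0,0,0,0,0.085],[0,0,0,0,0,-0.04,0.085],[0,0,0,0,0,-0.09,0.085],[0,0,0,0,0,-0.14,0.085]])

```text
clock: 18.55
eef_pos: [613.8, -101.9, 201.9]
tcp_rot: [-3.142, 0.0, 0.308]
contact_force: [0.8, -0.3, -0.2]
opening: 0.993
grasp_force: 0.0
```

Call:
move_arm(motion=[[0,0,0,-0.04,0,-0.01,0.085],[0,0,0,-0.04,0,-0.02,0.085],[0,0,0,-0.04,0,-0.02,0.085]])

```text
clock: 18.92
eef_pos: [576.7, -114.1, 221.3]
tcp_rot: [3.141, -0.002, 0.307]
contact_force: [-0.3, 0.1, -0.4]
opening: 0.994
grasp_force: 0.0
```

```bash
python3 look.py w10; python3 - <<'E'
from h import *
f=dict(np.load("w10.npz"))
im,m,*r=boss(f,(613,-102),82); print(r)
im2,H=ortho(f,(613,-102),52,70)
print("boss z",np.median(ortho(f,(613,-102),82)[1][m>0]))
g=H[(H>46)&(H<58)]; print("disc z",np.percentile(g,[10,50,90]),len(g)/16)
im3,H3=ortho(f,(453,30),20,70)
cv2.imwrite("pics/o10.png",np.hstack([cv2.resize(x,(266,266)) for x in (im[:,:,::-1],im2[:,:,::-1],im3[:,:,::-1])]))
print(togo([464,313,230],0.26))
E
```

```text
[ 576.7 -114.1  221.3] [ 3.141e+00 -2.000e-03  3.070e-01]
[array([ 613.8, -103.3]), 21.4, array([ 616.9, -102.9]), np.float64(0.149), 506.8125, ((165.45040893554688, 157.0388946533203), (169.42874145507812, 154.49429321289062), 73.68614196777344)]
boss z 81.35681
disc z [50.65712433 51.46180725 52.18617554] 4910.5625
(array([ 0.0004, -0.0011,  0.0477]), array([ 0.0221, -0.441 , -0.0097]))
```

View pics/o10.png

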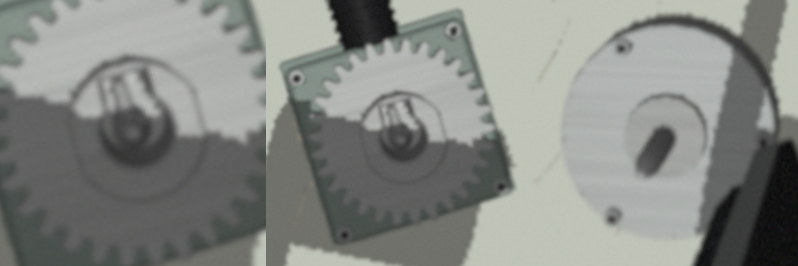

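The large cog is seated with the key in its keyway (disc top at 51.5 mm, boss top at 81.4 mm). Round seat centre is at (452, 29.3). Now to fetch the small cog.

To row units: 0.048 rad / 1.5708 = 0.0306.

Call:
move_arm(motion=[[0,0,0,0,-0.04,0,0.085],[0,0,0.0064,0.005,-0.1,0,0.085],[0,0,0.0127,0.01,-0.16,0,0.085],[0,0,0.0191,0.015,-0.22,0,0.085],[0,0,0.0255,0.02,-0.28,0,0.085],[0,0,0.0306,0.023,-0.34,0,0.085],[0,0,0.0306,0.023,-0.4,0,0.085],[0,0,0.0306,0.023,-0.44,0.01,0.085]])

```text
clock: 19.98
eef_pos: [463.9, 315.5, 209.9]
tcp_rot: [-3.141, -0.001, 0.262]
contact_force: [1.2, -0.2, 0.8]
opening: 0.993
grasp_force: 0.0
```

Call:
move_arm(motion=[[0,0,0,0,0,0.04,0.085],[0,0,0,0,0,0.08,0.085],[0,0,0,0,0,0.08,0.085],[0,0,0,0,0,0.08,0.085]])

```text
clock: 20.48
eef_pos: [465.1, 312.8, 130.9]
tcp_rot: [-3.141, -0.0, 0.26]
contact_force: [-0.2, 0.0, 0.0]
opening: 0.997
grasp_force: 0.0
```

```bash
python3 - <<'E'
from h import *
print(togo([465.8,312.1,36.5],0.26))
E
```

```text
(array([-0.0002, -0.0004, -0.0002]), array([0.0005, 0.0009, 0.0944]))
```

Call:
move_arm(motion=[[0,0,0,0,0,0.04,0.085],[0,0,0,0,0,0.075,0.085],[0,0,0,0,0.001,0.094,0.07],[0,0,0,0,0.001,0.094,0.045],[0,0,0,0,0.001,0.094,0.03],[0,0,0,0,0.001,0.094,0.03],[0,0,0,0,0.001,0.094,0.03]], grip_force=60)

```text
clock: 21.35
eef_pos: [466.1, 312.1, 38.2]
tcp_rot: [-3.141, -0.003, 0.26]
contact_force: [-0.5, -1.0, 7.0]
opening: 0.453
grasp_force: 61.0
```

Call:
move_arm(motion=[[0,0,0,0,0,-0.02,0.03],[0,0,0,0,0,-0.06,0.03],[0,0,0,0,0,-0.1,0.03],[0,0,0,-0.02,0.05,-0.11,0.03],[0,0,0,-0.04,0.11,-0.11,0.03],[0,0,0,-0.06,0.17,-0.11,0.03],[0,0,0,-0.08,0.23,-0.11,0.03],[0,0,0,-0.086,0.27,-0.11,0.03]])

```text
clock: 22.35
eef_pos: [450.3, 26.1, 147.2]
tcp_rot: [3.141, -0.001, 0.259]
contact_force: [1.2, 1.4, -1.0]
opening: 0.455
grasp_force: 60.8
```

Call:
move_arm(motion=[[0,0,0,0,0,0.04,0.03],[0,0,0,0,0,0.05,0.03],[0,0,0,0,0,0.05,0.03],[0,0,0,0,0,0.05,0.03]])

```text
clock: 22.85
eef_pos: [451.6, 28.8, 97.2]
tcp_rot: [3.141, -0.001, 0.261]
contact_force: [0.4, 0.8, -0.8]
opening: 0.455
grasp_force: 60.7
```

```bash
python3 - <<'E'
from h import *
print(togo([452,29.3,38.5],0.26))
E
```

```text
(array([ 0.0002, -0.0013,  0.0008]), array([ 0.0004, -0.0004,  0.0587]))
```

Call:
move_arm(motion=[[0,0,0,0,0,0.015,0.03],[0,0,0,0,0,0.025,0.03],[0,0,0,0,0,0.034,0.03],[0,0,0,0,0,0.043,0.03],[0,0,0,0,0,0.05,0.03],[0,0,0,0,0,0.055,0.03],[0,0,0,0,0,0.058,0.03],[0,0,0,0,0,0.058,0.03]])

```text
clock: 23.85
eef_pos: [451.0, 28.3, 38.3]
tcp_rot: [3.142, -0.0, 0.26]
contact_force: [0.2, 0.6, -1.1]
opening: 0.455
grasp_force: 60.8
```

Call:
move_arm(motion=[[0,0,0,0,0,0.001,0.03],[0,0,0,0,0,0.001,0.03],[0,0,0,0,0,0.001,0.045],[0,0,0,0,0,0,0.085],[0,0,0,0,0,0,0.085],[0,0,0,0,0,-0.04,0.085],[0,0,0,0,0,-0.09,0.085],[0,0,0,0,0,-0.14,0.085]])

```text
clock: 24.85
eef_pos: [450.6, 28.2, 179.6]
tcp_rot: [-3.141, 0.001, 0.26]
contact_force: [-0.3, 0.4, 0.9]
opening: 0.993
grasp_force: 0.0
```

Call:
move_arm(motion=[[0,0,0,-0.04,0,-0.03,0.085],[0,0,0,-0.04,0,-0.06,0.085],[0,0,0,-0.04,0,-0.06,0.085]])

```text
clock: 25.22
eef_pos: [413.5, 18.0, 240.3]
tcp_rot: [3.141, -0.005, 0.26]
contact_force: [0.3, 0.2, -0.2]
opening: 0.996
grasp_force: 0.0
```

```bash
python3 look.py w11; python3 - <<'E'
from h import *
f=dict(np.load("w11.npz"))
for xy,z in (((452,29),62),((613,-103),82),((442,-222),62)):
    im,m,*r=boss(f,xy,z); H=ortho(f,xy,z)[1]; print(r[0],r[1],"boss z",np.percentile(H[m>0],[10,50,90]).round(1))
E
```

```text
[413.5  18.  240.3] [ 3.141 -0.005  0.26 ]
[450.4  26.7] 21.3 boss z [60.3 61.3 61.9]
[ 608.  -102.7] 22.8 boss z [78.5 81.2 82. ]
[ 442.1 -219.8] 23.6 boss z [57.7 61.3 62.1]
```

View pics/w11.png

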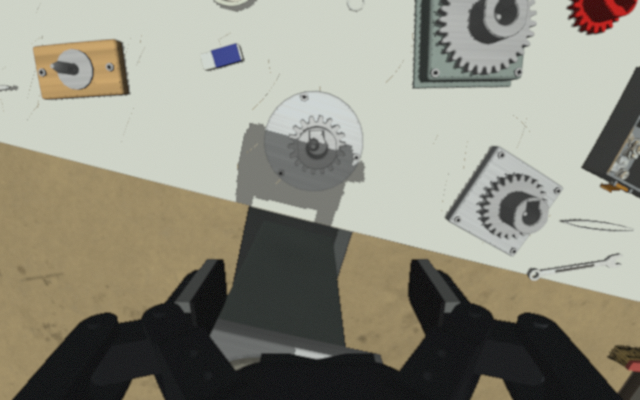

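The picture shows the small cog on the round stand (317,145), the large on the drive unit (490,25) and the medium on the square stand (515,208). The spare stand (72,68) is empty. Boss heights match flat seating, so I'm handing in.

```bash
python3 -c "
from rig import order; print(order.sign_off())"
```

```text
the job is handed in; nothing more can be done
None
```

All three cogs are on their home posts and the job is handed in at about 25 s: large on the keyed hub with its keyway over the key, medium on the square stand, small on the round stand, each measured flat on its seat.

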